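Refit the S-blade and lid of the food chopper

TASK

The food chopper has been washed: put it back together. Lower its S-blade over the drive shaft in the bowl, press lightly and turn it until its tabs drop into the shaft's slots and it sits fully home on its collar, then set the lid flat and flush on the bowl. Do not force anything: never push the blade or the lid against the machine with more than 50 N, leave the other things on the worktop where they are, and let go of everything at the end.

Things in the scene. Friction and masses are not known exactly. Their poses are not given: they have to be found in the camera images.
- chopper: food chopper, fixed on the worktop: round steel motor base 158 mm across, on it an open clear bowl (inner radius 59 mm at its floor, 62 mm at its mouth; floor 74, rim 174 mm above the origin) with a black loop handle on its own -x side, out to 113 mm from the axis. Origin: centre of the underside; z up along the bowl and shaft axis
- shaft_top (a point): centre of the drive shaft's flat top, 114 mm above the chopper's origin. The upright steel shaft is 22 mm thick, top edges bevelled 1.5 mm, an 8 mm stub 3 mm proud in its middle. Two opposite slots, 8 mm wide, run 16 mm down its sides from the top; their angle differs each time and is not reported. Only a firm turn (0.1 N m) moves the shaft
- collar (a point): centre of the collar at the shaft's foot, 82 mm above the chopper's origin (32 mm under the shaft's top): the blade's foot rests on it when the blade is fully home
- blade: S-blade, about 0.1 kg, standing upright on the worktop at first: white hub 88 mm tall, two curved steel wings low down, 55 mm out from the axis, all under 36 mm above the hub's foot. Origin: centre of the hub's underside, z up its axis. Its upper part is a plain round grip of 30 mm diameter, 44 to 88 mm above the origin
- hub_tabs (a point): on the hub's axis at the underside of its tabs, 20 mm above the blade's origin. The bore is 24.4 mm wide, flared to 28 mm at the foot, 38 mm deep; 2 tabs 5 mm wide on the blade's +x and -x sides reach in to 6 mm from the axis. Misaligned, they ride on the shaft's top (blade origin 94 mm above the chopper's); in the slots, either way round, within about 8 degrees, the blade sinks 12 mm, fully home
- lid: the bowl's lid, about 0.14 kg, lying right way up at first: clear plate 138 mm across, 8 to 14 mm above the origin; the ring under it (118 mm outside, 8 mm deep) drops into the bowl's mouth any way round. Origin: centre of the ring's underside, z up. Flush on the bowl it is 166 mm above the chopper's origin; a blade not fully home holds it up
- lid_grip (a point): middle of the lid's round feed chimney, closed by its white pusher: 40 mm diameter, from 14 to 60 mm above the lid's origin (this point: 37 mm above it). The lid is held here
- sauce_cup_1: lidded white sauce cup, 73 mm across, 49 mm high, front left, bystander; origin: centre of its underside
- sauce_cup_2: lidded white sauce cup, 73 mm across, 49 mm high, back left, bystander; origin: centre of its underside
- lid_orange_2: screw lid of a jar, 102 mm across, 18 mm high, front left, bystander; origin: centre of its underside
- bottle_snack: small drinks bottle, 58 mm across, 182 mm high, back right, bystander; origin: centre of its underside
- tin_milk: tin, 75 mm across, 110 mm high, back left, bystander; origin: centre of its underside
- beaker: small clear glass, 48 mm across, 60 mm high, behind the chopper, bystander; origin: centre of its underside
- timer: kitchen timer, 27x68x66 mm, back left, bystander; origin: centre of its underside

How it is judged:
By the outcome, as a careful person would: the job done as asked, in the order asked, and still so for the second after the job is handed in, with the robot touching nothing.
It also fails if it takes over 72 s, if anything falls off the work surface, if the arm or the gripper's body presses on something with over 40 N, if the wrist force passes 120 N, or if a joint passes its speed limit or range.

ROBOT

A 6-joint arm with a two-finger parallel gripper is mounted at the origin on a cart in front of the work surface, level with it; the furniture and walls round the work are solid. World frame = base frame: x ahead of the robot, y to its left, z up, the work surface at z = 0. Lengths are in m, angles in rad, forces in N, time in s.
With the tool pointing down it reaches from about 0.325 to 0.85 m from the base axis. Payload 15.5 kg.
Tool frame: the origin (TCP) lies on the centre line of the jaws, within the pads' length; the fingertips stand 11 mm ahead of it and the grasp point (between the pads) lies 8 mm behind it; z points along the fingers, y is the line along which they close (so a half turn about z gives the same grasp; the last joint's range is limited). The gripper opens to 91 mm and grips with 3 to 60 N. Pads are 32 mm wide; open, the fingers measure 118 mm over their backs; the gripper's body (76 mm by 178 mm) begins 60 mm behind the grasp point.
Start: joints at [1.208, 0.494, 1.345, -0, 1.302, -0.096], TCP at [0.165, 0.603, 0.225] pointing down, gripper open.
Joint ranges: [-2.91, 2.91], [-0.82, 2.16], [0.22, 2.67], [-1.22, 4.37], [0.12, 2.79], [-3.08, 3.08]. Speed limits (rad/s): [1.89, 1.89, 2.57, 3.01, 3.01, 3.01].

INTERFACE

Orientations are given as a unit quaternion [w, x, y, z].
In Python, from cell import sensors, viewer, workorder gives the robot as it stands.
- The arm moves only by the tool servo_tool, never from a script. Its argument "series" is one flat list of numbers, 4 for each row, row after row: the shift along the tool's x, y, z each as a share of 30 mm, from -1 to 1, then the turn about the tool's z as a share of 5 degrees, from -1 to 1. A call has 1 to 5 rows; each row shifts and turns the commanded pose from where the row before left it, along the tool's axes as they then stand; what a row does not reach is not made up. A row lasts 1/12 s, in which the tool goes at most 41.7 mm and 7.16 degrees, less where a joint would pass 70% of its speed; a pose out of reach is approached as far as the arm can. A call with a number of a shift or a turn outside -1 to 1 is refused whole. A call with a gripper value outside its range is refused whole. "grip" is the closure, from -1 (fully open) to 1 (shut), set as the call begins (left out, the last holds). The fingers move at their own pace and stop on an object; "squeeze" is the grip in N (left out, the last holds). Time passes only in rows, so rows that do not move let the fingers close. It gives the time, the measured TCP pose, the force, the opening and the grip force at its end, in the units of the state.
- sensors.observe(): the state, without advancing time (a new reading comes with each control period).
- viewer.capture(name): name is "scene" or "top" or "wrist"; returns the picture (420x560x3 uint8, red, green, blue); there is no depth.
- viewer.camera_model(name): a dict with "K" (3x3 intrinsics, pixels), "origin" and "orientation" of the camera in the world; the wrist camera has in their place "T_tool_cam" (4x4, takes a point from camera to tool coordinates, whose origin is the TCP and whose axes are the flange's). Camera axes: x right, y down, z forward; pixel columns grow to the right and rows downward; lengths in m; the calibration is good to about 2 mm. A picture is of the moment at which its call begins: read the wrist's pose just before it. camera_model takes no time and is no camera call.
- workorder.finish_job(): hands the job in; it is judged then, once.
The state is a dict: "time": time; "q": joint angles; "qd": joint speeds; "tau": joint torques, N m; "ee_pos": TCP position; "tcp_rot": TCP orientation; "force": force on the tool from outside, world axes, zero at the start; "torque": the same for the moment, N m; "width": finger opening in m; "gripper_force": force on a finger pad.
Only numpy, scipy, OpenCV 4.12 (cv2) and the standard library are available. Lean on these libraries where they do the work, as an engineer would, in place of code of your own. Each camera call takes 0.05 s, during which the arm holds its last target. There are 200 camera calls.

## Working session

There is one attempt and no reset: what is moved stays moved. The work goes in short steps, Python scripts to look and compute and a tool call to move; the robot and the scene stay as the last step left them, time stands still between calls to the robot, and variables do not carry over. Pictures are saved under pics/ and viewed, at most 10 in all, crops included, and the job is handed in when it is done.

Besides the shell and the picture viewer there is one more tool, called after "Request:" as name(argument=value, ...), one argument or row to a line, values as JSON. servo_tool: Moves the arm, as the interface text tells. Shift numbers are shares of 30 mm and turn numbers shares of 5 degrees, none past 1 either way. Its arguments: {"type":"object","properties":{"series":{"type":"array","items":{"type":"number"}},"grip":{"type":"number"},"squeeze":{"type":"number"}},"required":["series"]}

```bash
ls; mkdir -p pics
python3 - <<'E'
from cell import sensors, viewer
import cv2,numpy as np
for n in ["scene","top"]:
    im=viewer.capture(n); cv2.imwrite(f"pics/{n}0.png",cv2.cvtColor(im,cv2.COLOR_RGB2BGR)); m=viewer.camera_model(n); print(n,m)
m=viewer.camera_model("wrist"); print(m)
s=sensors.observe(); print(s)
E
```

```text
pics
scene {'K': array([[546.51224145,   0.        , 276.95553777],
       [  0.        , 546.51224145, 213.52748448],
       [  0.        ,   0.        ,   1.        ]]), 'origin': array([-0.14039641, -0.74366917,  0.77524297]), 'orientation': array([-0.45020344,  0.82276995, -0.30810155,  0.15949892])}
top {'K': array([[506.12195988,   0.        , 275.17145331],
       [  0.        , 506.12195988, 208.18650938],
       [  0.        ,   0.        ,   1.        ]]), 'origin': array([0.3187337 , 0.03171066, 1.21535007]), 'orientation': array([ 0.06502237, -0.69442881,  0.71525949, -0.04409744])}
{'K': array([[306.63254304,   0.        , 276.25940689],
       [  0.        , 306.63254304, 219.1994695 ],
       [  0.        ,   0.        ,   1.        ]]), 'T_tool_cam': array([[ 4.72474261e-04, -9.71626337e-01, -2.36520692e-01,
         6.60746449e-02],
       [ 9.99999826e-01,  5.42341651e-04, -2.30336098e-04,
        -1.35715837e-04],
       [ 3.52075641e-04, -2.36520542e-01,  9.71626425e-01,
        -1.58875822e-01],
       [ 0.00000000e+00,  0.00000000e+00,  0.00000000e+00,
         1.00000000e+00]])}
{'time': 0.1, 'q': array([ 1.20850784e+00,  4.94121733e-01,  1.34605298e+00,  7.08689510e-06,
        1.30251682e+00, -9.55341738e-02]), 'qd': array([-2.25679889e-03, -2.42575593e-03, -1.58389669e-03, -4.94804353e-05,
        6.34624576e-04,  4.87246213e-04]), 'tau': array([ 1.75842233e-03, -8.80244064e+01, -3.82542694e+01,  7.09648803e-02,
        4.82393440e-02, -4.11802091e-05]), 'ee_pos': array([0.16464977, 0.60258266, 0.22440295]), 'tcp_rot': array([-1.28004695e-04,  1.32982972e-01,  9.91118170e-01, -5.34332734e-04]), 'force': array([ 0.31527521, -1.17509669, -1.42482254]), 'torque': array([0.0106051 , 0.04827073, 0.01317778]), 'gripper_force': 0.0, 'width': 0.09159489003890567}
```

View pics/scene0.png

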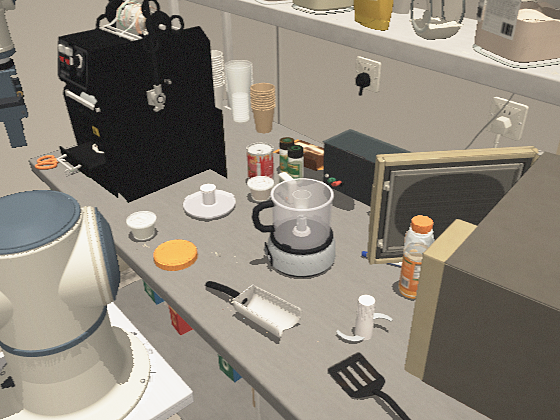

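View pics/top0.png

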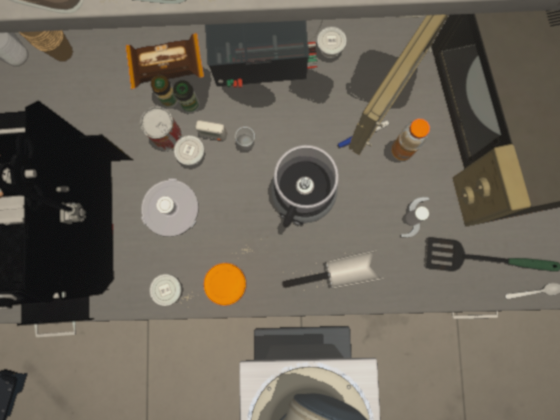

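The scene view shows the chopper at (300,225), blade at (365,320) and lid at (209,200). In the top view the bowl is at (306,180), the blade hub top is near (421,213), the lid chimney is near (165,205), and a large oven box sits to the right of the blade at about (455–520,150–220).

```bash
cat > h.py <<'E'
import numpy as np, cv2
from scipy.spatial.transform import Rotation as R
from cell import sensors, viewer
def rot(q): return R.from_quat([q[1],q[2],q[3],q[0]]).as_matrix()
def cam(n,s=None):
    m=viewer.camera_model(n)
    if n!="wrist": return m["K"],rot(m["orientation"]),np.array(m["origin"])
    s=s or sensors.observe(); Rt=rot(s["tcp_rot"]); T=m["T_tool_cam"]
    return m["K"],Rt@T[:3,:3],np.array(s["ee_pos"])+Rt@T[:3,3]
def ray(c,uv,z):
    K,Rc,o=c; d=Rc@np.linalg.solve(K,[uv[0],uv[1],1.]); return o+d*(z-o[2])/d[2]
def proj(c,p):
    K,Rc,o=c; v=K@(Rc.T@(np.array(p)-o)); return v[:2]/v[2]
def blobs(im,mask,x0,y0,x1,y1,amin=20):
    m=np.zeros_like(mask); m[y0:y1,x0:x1]=mask[y0:y1,x0:x1]
    n,l,st,ce=cv2.connectedComponentsWithStats(m)
    return [(ce[i].round(1),st[i]) for i in range(1,n) if st[i][4]>=amin]
E
python3 - <<'E'
from h import *
im=cv2.cvtColor(cv2.imread("pics/top0.png"),cv2.COLOR_BGR2RGB); c=cam("top")
g=im.min(2)
for nm,box,z in [("blade",(395,190,440,245),.088),("lid",(140,175,200,240),.06),("shaft",(290,165,322,200),.114)]:
    for t in (120,150,180,210,230):
        m=(g>t).astype(np.uint8)
        for ce,st in blobs(im,m,*box): print(nm,t,ce,st,ray(c,ce,z).round(4))
for p in [(275,147),(333,147),(275,210),(305,147),(337,180),(305,214)]: pass
for nm,p,z in [("rimL",(275,180),.174),("rimR",(337,180),.174),("rimT",(306,147),.174),("rimB",(306,211),.174),("boxL",(456,190),.2),("boxL0",(456,190),.3),("doorEnd",(362,150),.2),("bottle",(420,128),.18)]: print(nm,ray(c,p,z).round(3))
a=cv2.resize(cv2.imread("pics/top0.png")[140:240,265:345],None,fx=5,fy=5,interpolation=cv2.INTER_CUBIC)
b=cv2.resize(cv2.imread("pics/top0.png")[165:265,385:465],None,fx=5,fy=5,interpolation=cv2.INTER_CUBIC)
cv2.imwrite("pics/crop1.png",np.hstack([a,b])[:600])
E
```

```text
blade 120 [420.  208.2] [409 196  21  25 314] [ 0.4844 -0.2609  0.088 ]
blade 120 [412.  231.1] [401 223  19  15 119] [ 0.4336 -0.2396  0.088 ]
blade 150 [416.9 202. ] [410 197  18  13  73] [ 0.4987 -0.255   0.088 ]
blade 150 [421.7 212.7] [415 206  14  14 150] [ 0.4741 -0.2639  0.088 ]
blade 150 [412.7 230.9] [402 225  17  11  59] [ 0.434  -0.2412  0.088 ]
blade 180 [421.8 212.8] [416 207  13  13 123] [ 0.4739 -0.2641  0.088 ]
blade 210 [421.6 212.9] [417 208  10  10  74] [ 0.4737 -0.2636  0.088 ]
lid 120 [169.  207.3] [ 141  178   57   58 2599] [0.5092 0.3106 0.06  ]
lid 150 [169.  207.3] [ 142  179   55   56 2346] [0.5092 0.3106 0.06  ]
lid 180 [164.3 204.2] [156 196  17  17 216] [0.5169 0.3217 0.06  ]
shaft 120 [304.8 185. ] [297 177  17  17 214] [ 0.5406 -0.005   0.114 ]
shaft 150 [304.9 185.1] [297 178  16  15 134] [ 0.5404 -0.0052  0.114 ]
shaft 180 [306.3 188.3] [298 182  15  11  46] [ 0.5331 -0.008   0.114 ]
rimL [0.541 0.059 0.174]
rimR [ 0.537 -0.071  0.174]
rimT [ 0.61  -0.008  0.174]
rimB [ 0.473 -0.003  0.174]
boxL [ 0.503 -0.306  0.2  ]
boxL0 [ 0.485 -0.273  0.3  ]
doorEnd [ 0.593 -0.122  0.2  ]
bottle [ 0.641 -0.249  0.18 ]
```

View pics/crop1.png

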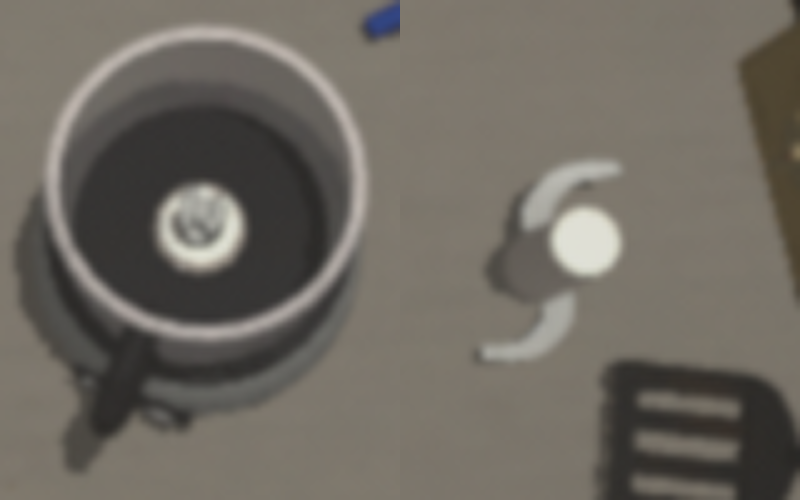

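The crop shows the shaft as a dark disc with a pale stub at crop (200,215), inside the white collar ring. The blade's hub top is at crop (587,241). I can't resolve the slots from here. Next I'll check clearances to the tall furniture.

Run:
```python
from h import *
s=cam("scene");t=cam("top")
for nm,p,zs in [("mach foot",(122,196),[0]),("oven foot",(405,370),[0]),("oven panel top",(425,258),[.1,.2,.25,.3]),("oven tops",(475,222),[.2,.3,.35])]:
    print("S",nm,[ray(s,p,z).round(3).tolist() for z in zs])
for nm,p,zs in [("oven c1",(455,180),[.1,.2,.25,.3]),("oven c2",(470,223),[.1,.2,.3]),("mach corner",(112,290),[0,.2,.4]),("mach top spike",(38,105),[.2,.4]),("spatula",(430,240),[0])]:
    print("T",nm,[ray(t,p,z).round(3).tolist() for z in zs])
g=cv2.cvtColor(cv2.imread("pics/top0.png"),cv2.COLOR_BGR2RGB)
m=(g.min(2)>120).astype(np.uint8)
# rim ellipse from bright pixels
m[:140]=0;m[220:]=0;m[:,:265]=0;m[:,345:]=0
cs,_=cv2.findContours(m,cv2.RETR_EXTERNAL,cv2.CHAIN_APPROX_NONE)
for k in cs:
    if len(k)>60:
        e=cv2.fitEllipse(k);print(e, ray(t,e[0],.174).round(4))
```

```text
S mach foot [[0.368, 0.527, 0.0]]
S oven foot [[0.464, -0.375, 0.0]]
S oven panel top [[0.644, -0.269, 0.1], [0.528, -0.339, 0.2], [0.47, -0.374, 0.25], [0.412, -0.409, 0.3]]
S oven tops [[0.688, -0.334, 0.2], [0.544, -0.405, 0.3], [0.472, -0.441, 0.35]]
T oven c1 [[0.544, -0.339, 0.1], [0.523, -0.306, 0.2], [0.513, -0.289, 0.25], [0.503, -0.273, 0.3]]
T oven c2 [[0.446, -0.364, 0.1], [0.435, -0.329, 0.2], [0.423, -0.293, 0.3]]
T mach corner [[0.323, 0.462, 0.0], [0.322, 0.391, 0.2], [0.321, 0.32, 0.4]]
T mach top spike [[0.716, 0.559, 0.2], [0.638, 0.455, 0.4]]
T spatula [[0.42, -0.302, 0.0]]
((305.8615417480469, 175.6490936279297), (62.58556365966797, 64.41637420654297), 98.38313293457031) [ 0.5484 -0.0059  0.174 ]
```

Request:
servo_tool(
  series=[-0.42, -0.98, 0, 0, -0.42, -0.98, 0, 0, -0.42, -0.98, 0, 0, -0.42, -0.98, 0, 0],
  grip=-1,
)

```text
time: 0.43
ee_pos: [0.1822, 0.4745, 0.2245]
tcp_rot: [-0.0, 0.133, 0.991, -0.0]
force: [0.1, 0.3, -0.7]
width: 0.0911
gripper_force: 0.0
```

Request:
servo_tool(
  series=[-0.42, -0.98, 0, 0, -0.42, -0.98, 0, 0, -0.42, -0.98, 0, 0, -0.42, -0.98, 0, 0],
)

```text
time: 0.77
ee_pos: [0.1997, 0.3478, 0.2247]
tcp_rot: [-0.0, 0.133, 0.991, -0.0]
force: [0.1, -0.9, -0.3]
width: 0.0912
gripper_force: 0.0
```

Request:
servo_tool(
  series=[-0.95, -0.56, 0, 0, -0.95, -0.56, 0, 0, -0.95, -0.56, 0, 0, -0.95, -0.56, 0, 0, -0.95, -0.56, 0, 0],
)

```text
time: 1.18
ee_pos: [0.316, 0.2294, 0.225]
tcp_rot: [0.0, 0.133, 0.991, 0.0]
force: [0.5, 0.5, -0.6]
width: 0.0913
gripper_force: 0.0
```

Request:
servo_tool(
  series=[-0.95, -0.56, 0, 0, -0.95, -0.56, 0, 0, -0.95, -0.56, 0, 0, -0.95, -0.56, 0, 0, -0.95, -0.56, 0, 0],
)

```text
time: 1.6
ee_pos: [0.4314, 0.1107, 0.2248]
tcp_rot: [-0.0, 0.133, 0.991, 0.0]
force: [-0.1, 0.9, 0.1]
width: 0.0911
gripper_force: 0.0
```

Request:
servo_tool(
  series=[-0.95, -0.56, 0, 0, -0.95, -0.56, 0, 0, -0.95, -0.56, 0, 0, -0.95, -0.56, 0, 0, -0.95, -0.56, 0, 0],
)

```text
time: 2.02
ee_pos: [0.5467, -0.0078, 0.2247]
tcp_rot: [-0.0, 0.133, 0.991, 0.0]
force: [0.5, 0.5, -0.3]
width: 0.0912
gripper_force: 0.0
```

Request:
servo_tool(
  series=[0, 0, 0, 0, 0, 0, 0, 0],
)

```text
time: 2.18
ee_pos: [0.5466, -0.0075, 0.2243]
tcp_rot: [-0.0, 0.134, 0.991, -0.0]
force: [-0.3, 0.5, 0.0]
width: 0.0914
gripper_force: 0.0
```

Tracking is excellent. Now I'll look at the shaft with the wrist camera.

Run:
```python
from h import *
s=sensors.observe(); c=cam("wrist",s)
im=viewer.capture("wrist"); cv2.imwrite("pics/w1.png",cv2.cvtColor(im,cv2.COLOR_RGB2BGR))
p=proj(c,(0.547,-0.006,.114)); print(p, proj(c,(.547,-.006,.174)), s["q"])
u,v=p.round().astype(int)
a=cv2.resize(im[v-50:v+50,u-60:u+60],None,fx=6,fy=6,interpolation=cv2.INTER_CUBIC)
cv2.imwrite("pics/w1c.png",cv2.cvtColor(a,cv2.COLOR_RGB2BGR)); print(u-60,v-50)
```

```text
[278.24579765 219.88603998] [278.73737099 239.89538465] [-1.23014328e-01  3.84507061e-01  1.54025562e+00 -1.01488803e-06
  1.21746678e+00 -1.42503268e+00]
218 170
```

View pics/w1c.png

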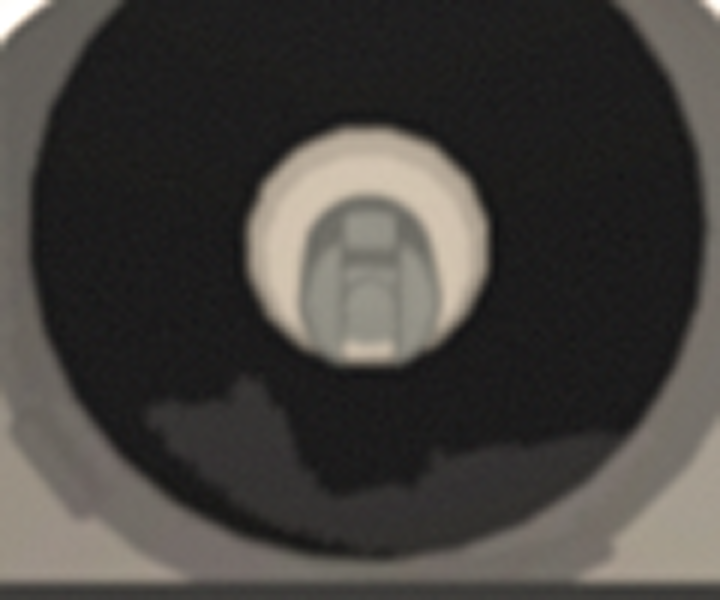

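The slots run vertically in the image, along tool x, so the slot axis is at about 164.7° in the world. The stub is at crop (370,298), which is full-image (279.7,219.7), and the collar ring centre is at crop (368,246). I'll compute the axis position and the nearest point of the oven door.

Run:
```python
from h import *
c=cam("wrist"); print("stub",ray(c,(279.7,219.7),.117),"collar",ray(c,(218+368/6,170+246/6),.082), "slot ends dir", ray(c,(279.3,185+24),.098)-ray(c,(279.5,170+350/6),.098))
s=cam("scene");t=cam("top")
for p in [(368,262),(383,265)]: print("S door foot",[ray(s,p,z).round(3).tolist() for z in (0,.02,.05)])
print("S door top",[ray(s,(375,157),z).round(3).tolist() for z in (.15,.2,.25,.3)])
for p in [(352,150),(375,152),(362,118)]: print("T door",p,[ray(t,p,z).round(3).tolist() for z in (0.02,.2,.25)])
```

```text
stub [ 0.54553786 -0.00359718  0.117     ] collar [ 0.54509365 -0.00347681  0.082     ] slot ends dir [-0.0184187   0.00479828  0.        ]
S door foot [[0.652, -0.121, 0.0], [0.631, -0.137, 0.02], [0.601, -0.161, 0.05]]
S door foot [[0.669, -0.151, 0.0], [0.648, -0.166, 0.02], [0.616, -0.189, 0.05]]
S door top [[0.83, 0.029, 0.15], [0.753, -0.033, 0.2], [0.675, -0.095, 0.25], [0.597, -0.157, 0.3]]
T door (352, 150) [[0.642, -0.125, 0.02], [0.593, -0.102, 0.2], [0.58, -0.095, 0.25]]
T door (375, 152) [[0.635, -0.18, 0.02], [0.587, -0.148, 0.2], [0.574, -0.14, 0.25]]
T door (362, 118) [[0.722, -0.154, 0.02], [0.661, -0.126, 0.2], [0.644, -0.118, 0.25]]
```

Request:
servo_tool(
  series=[0.99, -0.88, 0, 0, 0.99, -0.88, 0, 0, 0.99, -0.88, 0, 0],
)

```text
time: 2.48
ee_pos: [0.4369, -0.0584, 0.2245]
tcp_rot: [-0.001, 0.132, 0.991, 0.0]
force: [-0.0, -1.2, 0.7]
width: 0.0911
gripper_force: 0.0
```

Request:
servo_tool(
  series=[-0.26, -0.38, 0, 1, -0.26, -0.38, 0, 1, -0.26, -0.38, 0, 1, -0.26, -0.38, 0, 1, -0.26, -0.38, 0, 1],
)

```text
time: 2.9
ee_pos: [0.4494, -0.1265, 0.225]
tcp_rot: [-0.0, 0.346, 0.938, 0.0]
force: [-0.8, -1.1, 0.3]
width: 0.0911
gripper_force: 0.0
```

Request:
servo_tool(
  series=[-0.4, -0.23, 0, 1, -0.4, -0.23, 0, 1, -0.4, -0.23, 0, 1, -0.4, -0.23, 0, 1, -0.4, -0.23, 0, 1],
)

```text
time: 3.32
ee_pos: [0.4613, -0.194, 0.2249]
tcp_rot: [-0.0, 0.541, 0.841, 0.0]
force: [0.5, -0.2, -0.1]
width: 0.0911
gripper_force: 0.0
```

Request:
servo_tool(
  series=[-0.46, -0.04, 0, 1, -0.46, -0.04, 0, 1, -0.46, -0.04, 0, 1, -0.46, -0.04, 0, 1, -0.46, -0.04, 0, 1],
)

```text
time: 3.73
ee_pos: [0.4731, -0.2617, 0.2249]
tcp_rot: [-0.0, 0.71, 0.704, 0.0]
force: [0.6, -0.3, -0.5]
width: 0.0917
gripper_force: 0.0
```

Request:
servo_tool(
  series=[0, 0, 0, 0, 0, 0, 0, 0],
)

```text
time: 3.9
ee_pos: [0.4729, -0.2615, 0.2248]
tcp_rot: [-0.0, 0.708, 0.706, 0.0]
force: [1.0, 0.2, -0.5]
width: 0.091
gripper_force: 0.0
```

Run:
```python
from h import *
s=sensors.observe(); c=cam("wrist",s)
im=viewer.capture("wrist"); cv2.imwrite("pics/w2.png",cv2.cvtColor(im,cv2.COLOR_RGB2BGR))
print(s["ee_pos"],s["q"], proj(c,(0.474,-.264,.088)))
hsv=cv2.cvtColor(im,cv2.COLOR_RGB2HSV)
for t in (150,180,205,225):
    m=(im.min(2)>t).astype(np.uint8)
    for ce,st in blobs(im,m,180,100,380,340,100): print(t,ce,st,ray(c,ce,.088).round(4))
```

```text
[ 0.47290139 -0.26152208  0.22480086] [-6.15775641e-01  3.75410943e-01  1.55418508e+00  1.77534108e-04
  1.21271494e+00 -6.12735406e-01] [277.35300691 215.7633714 ]
150 [193.4 106.7] [180 100  27  18 339] [ 0.3977 -0.1618  0.088 ]
150 [357.4 137.3] [ 338  100   42   84 1202] [ 0.5487 -0.1891  0.088 ]
150 [184.2 195.3] [180 182  12  27 101] [ 0.3833 -0.2433  0.088 ]
150 [342.6 224.4] [336 197  14  58 270] [ 0.539 -0.273  0.088]
150 [277.1 215.9] [261 201  32  30 729] [ 0.4737 -0.2641  0.088 ]
150 [307.8 213.9] [291 201  26  33 365] [ 0.5041 -0.2622  0.088 ]
150 [291.  249.7] [284 234  15  32 205] [ 0.4878 -0.2995  0.088 ]
150 [334.7 259.5] [323 250  30  16 200] [ 0.5327 -0.3102  0.088 ]
150 [189.4 324.9] [181 315  15  20 114] [ 0.3785 -0.3852  0.088 ]
180 [192.3 105.7] [180 100  26  17 272] [ 0.3967 -0.1609  0.088 ]
180 [307.7 213.5] [292 201  24  32 299] [ 0.504  -0.2618  0.088 ]
205 [190.5 104.4] [180 100  23  10 207] [ 0.3952 -0.1598  0.088 ]
205 [308.2 213.8] [292 202  24  31 258] [ 0.5045 -0.2621  0.088 ]
225 [187.2 103.4] [180 100  17   8 120] [ 0.3922 -0.1589  0.088 ]
225 [308.3 213.7] [293 202  23  30 228] [ 0.5046 -0.262   0.088 ]
```

View pics/w2.png

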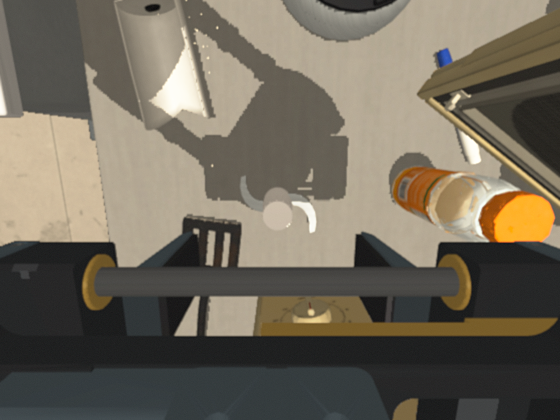

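The image shows the hub top at (277,216), between fingers centred at about column 278. That gives (0.474,-0.264), matching the top view. I'll descend and grip.

Request:
servo_tool(
  series=[-0.09, 0.03, 0.9, 0, 0, 0, 0.9, 0, 0, 0, 0.9, 0, 0, 0, 0.9, 0, 0, 0, 0.9, 0],
)

```text
time: 4.37
ee_pos: [0.474, -0.2637, 0.0891]
tcp_rot: [0.0, 0.708, 0.707, 0.0]
force: [1.3, -0.6, -0.4]
width: 0.0911
gripper_force: 0.0
```

Request:
servo_tool(
  series=[0, 0, 0.93, 0, 0, 0, 0, 0],
)

```text
time: 4.53
ee_pos: [0.472, -0.2624, 0.0582]
tcp_rot: [-0.003, 0.708, 0.706, -0.001]
force: [-1.9, 1.5, -1.2]
width: 0.0913
gripper_force: 0.0
```

Request:
servo_tool(
  series=[0, 0, 0, 0, 0, 0, 0, 0, 0, 0, 0, 0, 0, 0, 0, 0, 0, 0, 0, 0],
  grip=1,
  squeeze=30,
)

```text
time: 4.95
ee_pos: [0.4747, -0.2654, 0.0632]
tcp_rot: [0.001, 0.709, 0.705, 0.0]
force: [0.2, 0.3, -0.3]
width: 0.0609
gripper_force: 0.0
```

Request:
servo_tool(
  series=[0, 0, 0, 0, 0, 0, 0, 0, 0, 0, 0, 0, 0, 0, 0, 0, 0, 0, 0, 0],
)

```text
time: 5.37
ee_pos: [0.4741, -0.2651, 0.062]
tcp_rot: [-0.0, 0.709, 0.705, -0.0]
force: [-0.5, -0.1, -0.3]
width: 0.0294
gripper_force: 30.0
```

Request:
servo_tool(
  series=[0, 0, -0.5, 0, 0, 0, -1, 0, 0, 0, -1, 0, 0, 0, -1, 0, 0, 0, -1, 0],
)

```text
time: 5.78
ee_pos: [0.4738, -0.2648, 0.1983]
tcp_rot: [-0.0, 0.709, 0.705, -0.0]
force: [0.2, -1.0, -1.6]
width: 0.0294
gripper_force: 30.0
```

Request:
servo_tool(
  series=[0, 0, -1, 0, 0, 0, -1, 0, 0, 0, -0.5, 0],
)

```text
time: 6.03
ee_pos: [0.4748, -0.2655, 0.2755]
tcp_rot: [0.002, 0.709, 0.705, 0.0]
force: [0.9, -0.1, -0.3]
width: 0.0298
gripper_force: 30.0
```

Request:
servo_tool(
  series=[0.9, -0.08, 0, 0, 0.9, -0.08, 0, 0, 0.9, -0.08, 0, 0, 0.9, -0.08, 0, 0, 0.9, -0.08, 0, 0],
)

```text
time: 6.45
ee_pos: [0.4623, -0.1288, 0.2719]
tcp_rot: [-0.0, 0.709, 0.705, -0.0]
force: [0.6, 0.5, -1.6]
width: 0.0295
gripper_force: 30.0
```

Request:
servo_tool(
  series=[0.9, -0.08, 0, 0, 0.8, 0.71, 0, 0, 0.8, 0.71, 0, 0, 0.8, 0.71, 0, 0, 0.8, 0.71, 0, 0],
)

```text
time: 6.87
ee_pos: [0.5468, -0.006, 0.272]
tcp_rot: [-0.0, 0.709, 0.705, -0.0]
force: [0.9, -1.4, -0.6]
width: 0.0296
gripper_force: 30.0
```

Request:
servo_tool(
  series=[0, 0, 0, 0, 0, 0, 0, 0, 0, 0, 0, 0],
)

```text
time: 7.12
ee_pos: [0.5457, -0.0075, 0.2717]
tcp_rot: [-0.0, 0.709, 0.706, -0.0]
force: [-0.2, -0.8, -1.8]
width: 0.0295
gripper_force: 30.0
```

Run:
```python
from h import *
s=sensors.observe(); c=cam("wrist",s)
im=viewer.capture("wrist"); cv2.imwrite("pics/w3.png",cv2.cvtColor(im,cv2.COLOR_RGB2BGR))
im2=viewer.capture("scene"); cv2.imwrite("pics/s3.png",cv2.cvtColor(im2,cv2.COLOR_RGB2BGR))
a=cv2.resize(im2[130:290,220:400],None,fx=2.6,fy=2.6,interpolation=cv2.INTER_CUBIC)
b=cv2.resize(im[100:300,200:360],None,fx=2.08,fy=2.08)
print(a.shape,b.shape)
cv2.imwrite("pics/m3.png",cv2.cvtColor(np.hstack([a,b]),cv2.COLOR_RGB2BGR))
print(s["ee_pos"],s["q"],s["width"],s["force"])
x=rot(s["tcp_rot"]); d=np.array([.5453,-.0036,s["ee_pos"][2]])-s["ee_pos"]; print("need tool shift",x.T@d/.03)
```

```text
(416, 468, 3) (416, 333, 3)
[ 0.54570799 -0.0075248   0.27166781] [-1.23060698e-01  3.37776973e-01  1.47433380e+00 -2.47269367e-04
  1.33052182e+00 -1.18519515e-01] 0.0294726881222005 [-0.16165686 -0.82835056 -1.8218164 ]
need tool shift [ 1.30764276e-01 -1.41858398e-02 -4.55196137e-08]
```

View pics/m3.png

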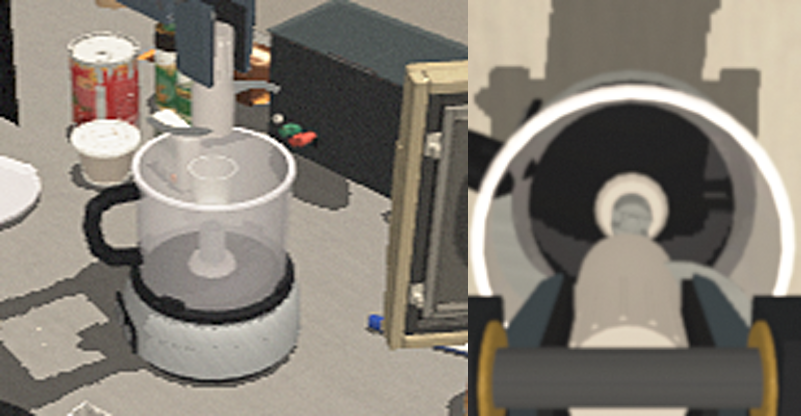

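The blade is held upright over the bowl. In the wrist crop the hub, shaft and collar line up at about column 630. I'll lower it.

Request:
servo_tool(
  series=[0.1, -0.01, 0.9, 0, 0, 0, 0.9, 0, 0, 0, 0.9, 0, 0, 0, 0, 0, 0, 0, 0, 0],
)

```text
time: 7.63
ee_pos: [0.545, -0.005, 0.1909]
tcp_rot: [-0.001, 0.709, 0.705, -0.001]
force: [-0.1, -0.5, -0.8]
width: 0.0296
gripper_force: 30.0
```

Request:
servo_tool(
  series=[0, 0, 0.13, 0, 0, 0, 0.13, 0, 0, 0, 0.13, 0, 0, 0, 0.13, 0, 0, 0, 0.13, 0],
)

```text
time: 8.05
ee_pos: [0.5462, -0.0045, 0.1716]
tcp_rot: [0.0, 0.709, 0.705, 0.0]
force: [1.0, -2.5, 3.4]
width: 0.0293
gripper_force: 30.0
```

Request:
servo_tool(
  series=[0, 0, 0.07, 0, 0, 0, 0.07, 0, 0, 0, 0.07, 0, 0, 0, 0.07, 0, 0, 0, 0.07, 0],
)

```text
time: 8.47
ee_pos: [0.5468, -0.0049, 0.1612]
tcp_rot: [0.001, 0.709, 0.705, 0.0]
force: [3.0, -4.9, 2.7]
width: 0.0296
gripper_force: 30.0
```

Request:
servo_tool(
  series=[-0.03, 0.02, 0, 0, 0, 0, 0.06, 0, 0, 0, 0.04, 0, 0, 0, 0.04, 0],
)

```text
time: 8.8
ee_pos: [0.5468, -0.0054, 0.1568]
tcp_rot: [0.0, 0.709, 0.705, 0.0]
force: [2.4, -2.4, 1.5]
width: 0.029
gripper_force: 30.0
```

Request:
servo_tool(
  series=[0, 0, 0.02, 0, 0, 0, 0.02, 0, 0, 0, 0.02, 0],
)

```text
time: 9.05
ee_pos: [0.5468, -0.0054, 0.1551]
tcp_rot: [0.0, 0.709, 0.705, 0.0]
force: [2.6, -3.0, 1.3]
width: 0.0295
gripper_force: 30.0
```

Request:
servo_tool(
  series=[-0.02, 0.02, 0.02, 0, 0, 0, 0.03, 0, 0, 0, 0.03, 0],
)

```text
time: 9.3
ee_pos: [0.547, -0.0058, 0.1524]
tcp_rot: [-0.0, 0.709, 0.705, -0.0]
force: [2.1, -1.7, 0.4]
width: 0.0292
gripper_force: 30.0
```

Request:
servo_tool(
  series=[0, 0, 0.02, 0, 0, 0, 0.02, 0, 0, 0, 0.0, 0],
)

```text
time: 9.55
ee_pos: [0.5471, -0.0059, 0.1512]
tcp_rot: [-0.0, 0.709, 0.705, -0.0]
force: [1.6, -0.9, -1.0]
width: 0.0295
gripper_force: 30.0
```

Request:
servo_tool(
  series=[0, 0, 0.03, 0, 0, 0, 0.03, 0, 0, 0, 0.03, 0, 0, 0, 0.03, 0],
)

```text
time: 9.88
ee_pos: [0.5471, -0.0059, 0.1477]
tcp_rot: [-0.0, 0.709, 0.705, -0.0]
force: [1.5, -1.6, 0.3]
width: 0.0294
gripper_force: 30.0
```

Request:
servo_tool(
  series=[0, 0, 0.03, 0, 0, 0, 0.03, 0, 0, 0, 0.03, 0],
)

```text
time: 10.13
ee_pos: [0.5472, -0.0059, 0.145]
tcp_rot: [0.0, 0.709, 0.705, 0.0]
force: [2.1, -2.2, -0.4]
width: 0.0295
gripper_force: 30.0
```

Request:
servo_tool(
  series=[0, 0, 0.02, 0, 0, 0, 0.02, 0, 0, 0, 0.02, 0],
)

```text
time: 10.38
ee_pos: [0.5473, -0.006, 0.1438]
tcp_rot: [0.0, 0.709, 0.705, 0.0]
force: [-4.1, -0.9, 22.1]
width: 0.0292
gripper_force: 30.0
```

Contact came at TCP z 0.1438 against an expected 0.144 for fully home; riding on the shaft top would have stopped it at 0.156. The blade has seated. I'll ease off, open partway inside the bowl and rise.

Request:
servo_tool(
  series=[0, 0, -0.03, 0, 0, 0, 0, 0],
)

```text
time: 10.55
ee_pos: [0.5472, -0.006, 0.1443]
tcp_rot: [0.0, 0.709, 0.705, 0.0]
force: [1.3, -1.9, 0.7]
width: 0.0297
gripper_force: 30.0
```

Request:
servo_tool(
  series=[0, 0, 0, 0, 0, 0, 0, 0, 0, 0, 0, 0, 0, 0, 0, 0],
  grip=-0.1,
)

```text
time: 10.88
ee_pos: [0.5469, -0.0058, 0.1441]
tcp_rot: [-0.0, 0.709, 0.705, -0.0]
force: [0.2, 0.8, -0.7]
width: 0.0498
gripper_force: 0.0
```

Request:
servo_tool(
  series=[0, 0, -0.3, 0, 0, 0, -0.8, 0, 0, 0, -1, 0, 0, 0, -1, 0, 0, 0, -0.5, 0],
)

```text
time: 11.3
ee_pos: [0.5481, -0.006, 0.2562]
tcp_rot: [0.001, 0.709, 0.705, 0.001]
force: [-0.1, 0.1, 0.2]
width: 0.0504
gripper_force: 0.0
```

Request:
servo_tool(
  series=[0, 0, 0, 0, 0, 0, 0, 0],
  grip=-1,
)

```text
time: 11.47
ee_pos: [0.5474, -0.0059, 0.2533]
tcp_rot: [0.001, 0.709, 0.705, 0.001]
force: [-0.2, -0.0, -0.3]
width: 0.0603
gripper_force: 0.0
```

Run:
```python
from h import *
s=sensors.observe(); c=cam("wrist",s)
im=viewer.capture("wrist"); cv2.imwrite("pics/w4.png",cv2.cvtColor(im,cv2.COLOR_RGB2BGR))
im2=viewer.capture("scene")
a=cv2.resize(im2[130:290,220:400],None,fx=2.6,fy=2.6,interpolation=cv2.INTER_CUBIC)
b=cv2.resize(im[60:300,190:374],None,fx=1.733,fy=1.733)[:416]
cv2.imwrite("pics/m4.png",cv2.cvtColor(np.hstack([a,b[:a.shape[0]] if len(b)>=416 else cv2.resize(b,(319,416))]),cv2.COLOR_RGB2BGR))
print(s["ee_pos"],s["q"],proj(c,(.5471,-.0055,.170)),proj(c,(.5471,-.0055,.182)),proj(c,(.5471,-.0055,.174)))
```

```text
[ 0.54743891 -0.00594044  0.25328811] [-1.19929211e-01  3.55549260e-01  1.49995787e+00 -3.42842785e-06
  1.28415747e+00 -1.14959197e-01] [275.51140805 226.98124089] [275.49778364 231.01171684] [275.50700951 228.2824517 ]
```

View pics/m4.png

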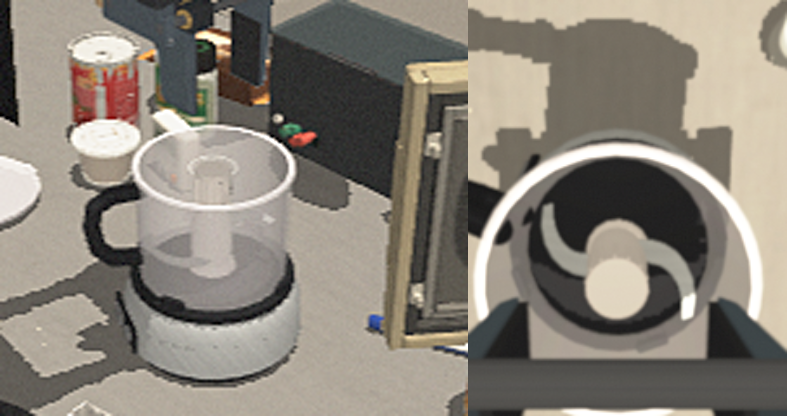

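The blade is seated with its hub top below the rim. Scene crop: hub at (212,165) inside rim centre (213,170). Wrist crop: hub top at (617,288), wings low in the bowl. Next I'll check clearances around the lid.

Run:
```python
from h import *
s=cam("scene");t=cam("top")
print("mach foot2 S",ray(s,(228,170),0).round(3),"T",[ray(t,(131,158),z).round(3).tolist() for z in (0,.1,.3)], "T top corner",[ray(t,(40,104),z).round(3).tolist() for z in (.2,.3,.4)])
print("mach topcorner S",[ray(s,(207,28),z).round(3).tolist() for z in (.3,.4)],[ray(s,(122,196),0).round(3)])
for n,p,z in [("tin",(158,123),.11),("cup2",(189,150),.049),("timer",(210,128),.066),("lid60",(164.3,204.2),.06),("lid14",(169,207.3),.014),("cup1",(165,289),.049)]: print(n,ray(t,p,z).round(3))
```

```text
mach foot2 S [0.676 0.451 0.   ] T [[0.647, 0.421, 0.0], [0.62, 0.389, 0.1], [0.566, 0.325, 0.3]] T top corner [[0.718, 0.555, 0.2], [0.679, 0.503, 0.3], [0.639, 0.452, 0.4]]
mach topcorner S [[0.906, 0.853, 0.3], [0.686, 0.517, 0.4]] [array([0.368, 0.527, 0.   ])]
tin [0.697 0.325 0.11 ]
cup2 [0.648 0.266 0.049]
timer [0.695 0.212 0.066]
lid60 [0.517 0.322 0.06 ]
lid14 [0.517 0.322 0.014]
cup1 [0.322 0.322 0.049]
```

Request:
servo_tool(
  series=[0.99, -0.09, 0, 0, 0.99, -0.09, 0, 0, 0.99, -0.09, 0, 0, 0.99, -0.09, 0, 0, 0.99, -0.09, 0, 0],
)

```text
time: 11.98
ee_pos: [0.5335, 0.1438, 0.251]
tcp_rot: [-0.001, 0.709, 0.705, -0.001]
force: [0.4, -0.2, -0.0]
width: 0.0914
gripper_force: 0.0
```

Request:
servo_tool(
  series=[0.99, -0.09, 0.3, 0, 0.99, -0.09, 0.3, 0, 0.99, -0.09, 0.3, 0, 0.99, -0.09, 0.3, 0, 0.99, -0.09, 0.3, 0],
)

```text
time: 12.4
ee_pos: [0.5207, 0.2924, 0.2055]
tcp_rot: [-0.0, 0.709, 0.705, -0.001]
force: [0.4, 0.2, 0.5]
width: 0.0914
gripper_force: 0.0
```

Request:
servo_tool(
  series=[0.99, -0.09, 0.3, 0, 0, 0, 0, 0, 0, 0, 0, 0],
)

```text
time: 12.65
ee_pos: [0.5179, 0.3218, 0.1963]
tcp_rot: [-0.001, 0.708, 0.706, -0.002]
force: [0.6, -0.5, 0.1]
width: 0.0911
gripper_force: 0.0
```

Run:
```python
from h import *
s=sensors.observe(); c=cam("wrist",s)
im=viewer.capture("wrist"); cv2.imwrite("pics/w5.png",cv2.cvtColor(im,cv2.COLOR_RGB2BGR))
print(s["ee_pos"],s["tcp_rot"],proj(c,(.517,.322,.06)),proj(c,(.517,.322,.014)))
for t in (170,190,210,225,240):
    m=(im.min(2)>t).astype(np.uint8)
    for ce,st in blobs(im,m,200,120,350,330,200): print(t,ce,st,ray(c,ce,.06).round(4))
```

```text
[0.5178501  0.32177755 0.1963096 ] [-5.12522057e-04  7.08064862e-01  7.06145521e-01 -1.54614892e-03] [275.70524895 212.94196082] [275.91237703 204.05227249]
170 [275.4 201.1] [  215   143   125   120 10315] [0.5167 0.3339 0.06  ]
190 [275.5 201. ] [  215   143   124   119 10127] [0.5168 0.334  0.06  ]
210 [275.5 200.9] [ 216  143  123  119 9887] [0.5168 0.3341 0.06  ]
225 [277.6 181.3] [ 216  144  119   93 5718] [0.5189 0.3532 0.06  ]
225 [294.4 247.9] [249 216  84  45 445] [0.5359 0.2857 0.06  ]
```

View pics/w5.png

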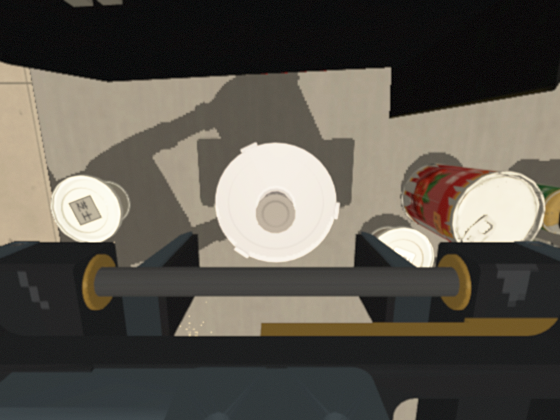

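The chimney top is at about (275.5,212.5), matching the prediction (275.7,212.9), and the plate is centred at (277,203). The lid is at (0.517,0.322). Descending to grip.

Request:
servo_tool(
  series=[0, -0.02, 0.9, 0, 0, 0, 0.9, 0, 0, 0, 0.9, 0, 0, 0, 0.9, 0, 0, 0, 0.9, 0],
)

```text
time: 13.12
ee_pos: [0.5187, 0.3195, 0.0622]
tcp_rot: [0.0, 0.709, 0.705, -0.0]
force: [1.2, 0.3, -0.4]
width: 0.0913
gripper_force: 0.0
```

Request:
servo_tool(
  series=[0, 0, 0.6, 0, 0, 0, 0.28, 0, 0, 0, 0, 0],
)

```text
time: 13.37
ee_pos: [0.5178, 0.3195, 0.0353]
tcp_rot: [-0.0, 0.709, 0.705, -0.002]
force: [-1.2, -0.1, 0.2]
width: 0.0914
gripper_force: 0.0
```

Request:
servo_tool(
  series=[0, 0, 0, 0, 0, 0, 0, 0, 0, 0, 0, 0, 0, 0, 0, 0, 0, 0, 0, 0],
  grip=1,
  squeeze=30,
)

```text
time: 13.78
ee_pos: [0.5189, 0.3211, 0.0376]
tcp_rot: [0.0, 0.709, 0.705, 0.001]
force: [-0.2, -0.2, -0.2]
width: 0.0605
gripper_force: 0.0
```

Request:
servo_tool(
  series=[0, 0, 0, 0, 0, 0, 0, 0, 0, 0, 0, 0, 0, 0, 0, 0, 0, 0, 0, 0],
)

```text
time: 14.2
ee_pos: [0.5184, 0.3209, 0.0369]
tcp_rot: [-0.0, 0.709, 0.705, -0.0]
force: [-1.3, 0.8, 3.3]
width: 0.0399
gripper_force: 30.0
```

Request:
servo_tool(
  series=[0, 0, -0.4, 0, 0, 0, -0.9, 0, 0, 0, -1, 0, 0, 0, -1, 0, 0, 0, -1, 0],
)

```text
time: 14.62
ee_pos: [0.5183, 0.3208, 0.1679]
tcp_rot: [0.0, 0.709, 0.705, -0.0]
force: [0.2, 0.0, -1.3]
width: 0.0397
gripper_force: 30.0
```

Request:
servo_tool(
  series=[0, 0, -1, 0, 0, 0, -1, 0, 0, 0, -0.7, 0, 0, 0, 0, 0],
)

```text
time: 14.95
ee_pos: [0.5201, 0.3217, 0.2524]
tcp_rot: [0.001, 0.709, 0.705, 0.004]
force: [0.9, 1.0, -1.1]
width: 0.0392
gripper_force: 30.0
```

Request:
servo_tool(
  series=[-0.6, 0.05, 0, 0, -0.99, 0.09, 0, 0, -0.99, 0.09, 0, 0, -0.99, 0.09, 0, 0, -0.99, 0.09, 0, 0],
)

```text
time: 15.37
ee_pos: [0.5295, 0.1827, 0.2467]
tcp_rot: [-0.0, 0.709, 0.705, -0.0]
force: [0.8, -0.5, -1.6]
width: 0.0394
gripper_force: 30.0
```

Request:
servo_tool(
  series=[-0.99, 0.09, 0, 0, -0.99, 0.09, 0, 0, -0.99, 0.09, 0, 0, -0.99, 0.09, 0, 0, -0.99, 0.09, 0, 0],
)

```text
time: 15.78
ee_pos: [0.5423, 0.034, 0.2468]
tcp_rot: [-0.0, 0.709, 0.705, -0.0]
force: [0.3, 0.2, -0.7]
width: 0.0397
gripper_force: 30.0
```

Request:
servo_tool(
  series=[-0.99, 0.09, 0, 0, -0.4, 0.03, 0, 0, 0, 0, 0, 0, 0, 0, 0, 0],
)

```text
time: 16.12
ee_pos: [0.5459, -0.0064, 0.2467]
tcp_rot: [-0.0, 0.709, 0.705, -0.0]
force: [-0.6, 0.9, -2.4]
width: 0.0394
gripper_force: 30.0
```

Run:
```python
from h import *
s=sensors.observe(); c=cam("wrist",s)
im=viewer.capture("wrist"); cv2.imwrite("pics/w6.png",cv2.cvtColor(im,cv2.COLOR_RGB2BGR))
im2=viewer.capture("scene")
a=cv2.resize(im2[110:290,210:390],None,fx=2.3,fy=2.3,interpolation=cv2.INTER_CUBIC)
b=cv2.resize(im[90:300,180:374],None,fx=1.97,fy=1.97)[:414]; b=cv2.copyMakeBorder(b,0,414-len(b),0,0,cv2.BORDER_CONSTANT)
cv2.imwrite("pics/m6.png",cv2.cvtColor(np.hstack([a,b]),cv2.COLOR_RGB2BGR))
print(s["ee_pos"],s["tcp_rot"],s["width"]); 
x=rot(s["tcp_rot"]); d=np.array([.547,-.0058,s["ee_pos"][2]])-s["ee_pos"]; print("need",x.T@d/.03)
```

```text
[ 0.54594643 -0.006354    0.24665804] [-3.45360200e-04  7.09364753e-01  7.04841486e-01 -8.22564775e-05] 0.03938217519318857
need [ 1.86908900e-02  3.50000496e-02 -1.42891142e-05]
```

View pics/m6.png

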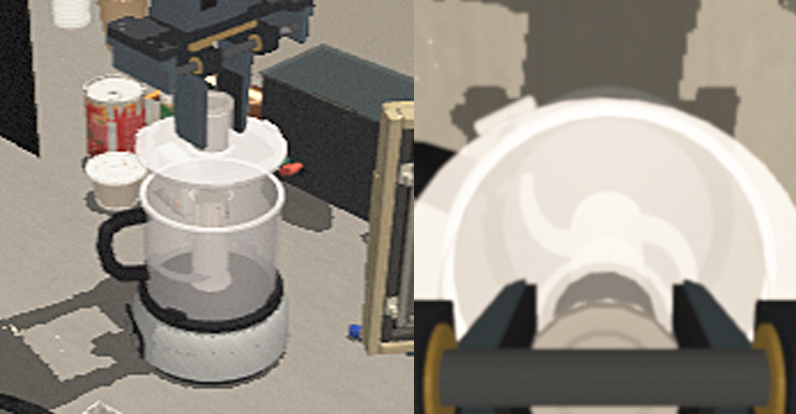

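The lid hangs level and concentric over the bowl (scene crop: lid (212,150), rim (213,195)). Lowering gently.

Request:
servo_tool(
  series=[0.02, 0.03, 0.5, 0, 0, 0, 0.4, 0, 0, 0, 0.1, 0, 0, 0, 0, 0],
)

```text
time: 16.55
ee_pos: [0.5465, -0.0046, 0.2161]
tcp_rot: [-0.001, 0.708, 0.706, -0.001]
force: [0.1, -0.9, -0.7]
width: 0.0392
gripper_force: 30.0
```

Request:
servo_tool(
  series=[0, 0, 0.06, 0, 0, 0, 0.06, 0, 0, 0, 0.06, 0],
)

```text
time: 16.8
ee_pos: [0.5475, -0.0055, 0.2118]
tcp_rot: [0.0, 0.709, 0.705, 0.0]
force: [-0.6, -0.1, -1.5]
width: 0.0395
gripper_force: 30.0
```

Request:
servo_tool(
  series=[0, 0, 0.04, 0, 0, 0, 0.04, 0, 0, 0, 0.04, 0],
)

```text
time: 17.05
ee_pos: [0.5472, -0.0057, 0.2079]
tcp_rot: [0.0, 0.709, 0.705, 0.0]
force: [0.3, 0.2, -1.7]
width: 0.0399
gripper_force: 30.0
```

Request:
servo_tool(
  series=[0, 0, 0.03, 0, 0, 0, 0.03, 0, 0, 0, 0, 0],
)

```text
time: 17.3
ee_pos: [0.5471, -0.0056, 0.2059]
tcp_rot: [-0.0, 0.709, 0.705, -0.0]
force: [-0.5, -0.3, -2.0]
width: 0.0396
gripper_force: 30.0
```

The ring is inside the mouth with no contact force. Now the last 3 mm.

Request:
servo_tool(
  series=[0, 0, 0.03, 0, 0, 0, 0.03, 0, 0, 0, 0, 0],
)

```text
time: 17.55
ee_pos: [0.5471, -0.0056, 0.204]
tcp_rot: [-0.0, 0.709, 0.705, -0.0]
force: [1.2, -0.1, -1.7]
width: 0.0393
gripper_force: 30.0
```

Request:
servo_tool(
  series=[0, 0, 0.02, 0, 0, 0, 0.02, 0, 0, 0, 0, 0],
)

```text
time: 17.8
ee_pos: [0.5472, -0.0056, 0.203]
tcp_rot: [0.0, 0.709, 0.705, 0.0]
force: [-0.7, -0.0, -1.5]
width: 0.0394
gripper_force: 30.0
```

Request:
servo_tool(
  series=[0, 0, 0.02, 0, 0, 0, 0.01, 0, 0, 0, 0, 0],
)

```text
time: 18.05
ee_pos: [0.5472, -0.0057, 0.2029]
tcp_rot: [0.0, 0.709, 0.705, 0.0]
force: [-4.5, 0.7, 12.6]
width: 0.0396
gripper_force: 30.0
```

Contact came at TCP z 0.2029, which is exactly the flush height. I'll release, rise and check.

Request:
servo_tool(
  series=[0, 0, -0.02, 0, 0, 0, 0, 0],
)

```text
time: 18.22
ee_pos: [0.5473, -0.0056, 0.2029]
tcp_rot: [0.0, 0.709, 0.705, 0.0]
force: [-1.3, 0.7, 5.2]
width: 0.0394
gripper_force: 30.0
```

Request:
servo_tool(
  series=[0, 0, 0, 0, 0, 0, 0, 0, 0, 0, 0, 0, 0, 0, 0, 0, 0, 0, 0, 0],
  grip=-0.6,
)

```text
time: 18.63
ee_pos: [0.5471, -0.0056, 0.2026]
tcp_rot: [-0.0, 0.709, 0.705, -0.0]
force: [0.7, -0.2, 0.4]
width: 0.0697
gripper_force: 0.0
```

Request:
servo_tool(
  series=[0, 0, -0.3, 0, 0, 0, -0.7, 0, 0, 0, -1, 0, 0, 0, -1, 0, 0, 0, -0.5, 0],
)

```text
time: 19.05
ee_pos: [0.548, -0.0057, 0.3118]
tcp_rot: [0.002, 0.709, 0.705, 0.001]
force: [0.3, -0.3, 0.2]
width: 0.0733
gripper_force: 0.0
```

Request:
servo_tool(
  series=[0, 0, 0, 0, 0, 0, 0, 0, 0, 0, 0, 0],
)

```text
time: 19.3
ee_pos: [0.5467, -0.0056, 0.3072]
tcp_rot: [-0.0, 0.709, 0.705, -0.0]
force: [-0.1, -0.2, -0.6]
width: 0.073
gripper_force: 0.0
```

Run:
```python
from h import *
s=sensors.observe(); im=viewer.capture("wrist"); im2=viewer.capture("scene")
a=cv2.resize(im2[110:290,210:390],None,fx=2.3,fy=2.3,interpolation=cv2.INTER_CUBIC)
b=cv2.resize(im[90:300,180:374],None,fx=1.97,fy=1.97)[:414]; b=cv2.copyMakeBorder(b,0,414-len(b),0,0,cv2.BORDER_CONSTANT)
cv2.imwrite("pics/m7.png",cv2.cvtColor(np.hstack([a,b]),cv2.COLOR_RGB2BGR))
print(s["time"],s["ee_pos"],s["width"],s["force"])
```

```text
19.3 [ 0.546742   -0.0055828   0.30722087] 0.07296318847811874 [-0.09914412 -0.24572635 -0.58310502]
```

View pics/m7.png

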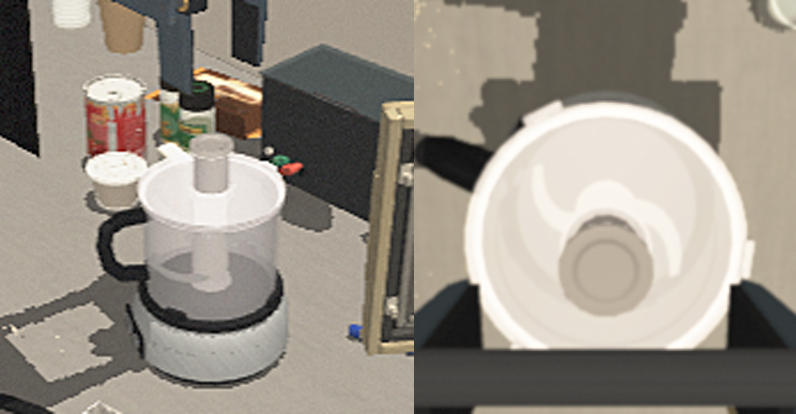

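The lid sits level and flush, with its plate over the rim at scene crop (212,190) and the chimney at (212,163). The gripper is clear, so I'll hand in.

```bash
python3 -c "
from cell import workorder
print(workorder.finish_job())"
```

```text
the job is handed in; nothing more can be done
None
```

The chopper is back together and handed in at about 19 s: the blade is fully home on its collar, the lid is flush on the bowl, the gripper is open and clear, and the highest contact force I read was about 22 N.

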